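Book a carton to a job with the cordless scanner

ROBOT

A 7-joint arm with a two-finger parallel gripper is mounted at the origin on a cart in front of the work surface, level with it; the furniture and walls round the work are solid. World frame = base frame: x ahead of the robot, y to its left, z up, the work surface at z = 0. Lengths are in m, angles in rad, forces in N, time in s.
With the tool pointing down it reaches from about 0.425 to 0.875 m from the base axis. Payload 9.9 kg.
Tool frame: the origin (TCP) lies on the centre line of the jaws, within the pads' length; the fingertips stand 14 mm ahead of it and the grasp point (between the pads) lies 5 mm behind it; z points along the fingers, y is the direction in which the jaws open and shut (so a half turn about z gives the same grasp; the last joint's range is limited). The gripper opens to 85 mm and grips with 20 to 120 N. Pads are 22 mm wide; open, the fingers measure 114 mm over their backs; the gripper's body (76 mm by 85 mm) begins 54 mm behind the grasp point. The pads swing forward as they close: fully open they stand 13 mm farther back than shut.
Start: joints at [-1.316, 0.576, 0.025, 1.437, -0.015, 1.129, -0.057], TCP at [0.224, 0.637, 0.245] pointing down, gripper open.
Joint ranges: [-2.76, 2.76], [-0.34, 2.15], [-1.52, 1.57], [0.19, 2.46], [-1.09, 4.23], [0.17, 1.99], [-2.82, 2.82]. Speed limits (rad/s): [2.22, 2.22, 3.01, 3.01, 3.14, 3.14, 3.14].

INTERFACE

Orientations are given as a unit quaternion [x, y, z, w].
In Python, from bench import arm, eyes gives the robot as it stands. Calls block until the motion is done:
- arm.reach(position, orientation): joint-space move of the TCP to a pose.
- arm.move_l(position, rot=None, feed=0.15): straight line of the TCP; rot=None keeps the orientation; feed is the mean speed in m/s.
- arm.move_joints(angles): joint-space move.
- arm.command_gripper(opening, effort=None): opening from 0.0 (shut) to 1.0 (fully open); effort is the grip in N (None keeps the last); returns when the fingers have stopped.
- arm.sleep(seconds).
- arm.ik(position, orientation): joint angles nearest the present ones, or None.
- eyes.snapshot(name): name is "side" or "top" or "wrist"; returns a dict with "img" (384x512x3 uint8, red, green, blue), "fov_y" (degrees; the focal length in pixels is half the picture's height over the tangent of half this angle, whatever the lens; pixels are square), "cx", "cy" (the principal point, pixels), "xyz" and "orientation" of the camera in the world; the wrist camera has in their place "T_tool_cam" (4x4, takes a point from camera to tool coordinates, whose origin is the TCP and whose axes are the flange's). Camera axes: x right, y down, z forward; pixel columns grow to the right and rows downward; lengths in m; the calibration is good to about 2 mm. A picture is of the moment at which its call begins: read the wrist's pose just before it. There is no depth.
A pose or a line that the arm cannot do raises arm.PlanningError and nothing moves.
- arm.close_job(): hands the job in, once; it reports no verdict.
Readings, each from a call of its own:
- arm.current_clock(): time.
- arm.current_q(): joint angles.
- arm.current_joint_velocities(): joint speeds.
- arm.current_effort(): joint torques, N m.
- arm.current_position(): TCP position.
- arm.current_tcp_rot(): TCP orientation.
- arm.current_contact_force(): force on the tool from outside, world axes, zero at the start.
- arm.current_wrist_torque(): the same for the moment, N m.
- arm.current_finger_gap(): opening from 0.0 (shut) to 1.0 (fully open).
Only numpy, scipy, OpenCV 4.12 (cv2) and the standard library are available. Lean on these libraries where they do the work, as an engineer would, in place of code of your own. Each camera call takes 0.05 s, during which the arm holds its last target. There are 200 camera calls.

TASK

Book the white carton to the job: draw the cordless barcode scanner straight up out of its desk holder, first hold it over the job ticket on the little clipboard with its window squarely facing the barcode for a good second and a half, then tilt it and aim it at the barcode on the front of the white carton (not the brown one). Aim at the middle of each code from about 9 cm away, with the scan line across the bars and the scanner held still; finish holding the scanner raised and steadily aimed at the white carton's code, touching nothing with it and leaving the holder, cartons and other things where they are.

Things in the scene. Friction and masses are not known exactly. Their poses are not given: they have to be found in the camera images.
- scanner: Cordless scanner, a straight stick 152 mm long: black hood 34 (x) x 52 (y) x 45 mm, then a taper to a white handle 27 (x) x 32 (y) mm from z = 68 to 152 mm. Origin: centre of the window in the nose end, 12 mm above the desk at the start (upright, nose down). z runs up the handle; the beam leaves along -z; the scan line lies along y. A half turn about z is the same. Reads by itself at 55 to 140 mm.
- scanner_handle (a point): Middle of the scanner's handle on its centre line, the place to grip it: 112 mm from the nose, 40 mm below the top end, 124 mm above the desk at the start; axes as the scanner's. Scanner mass about 0.17 kg.
- holder: Black weighted desk holder, loose, 0.9 kg: foot 84 x 90 x 12 mm; on it a pocket that fits the scanner's hood with 2 mm play all round (inside 38 x 56, outside 48 x 66 mm), floor 12 mm and rim 56 mm above the desk: the scanner only comes out straight up. Origin: centre of the underside; z up, x and y as the holstered scanner's.
- ticket: Job ticket: white paper under the steel clip of a small brown clipboard, fixed to the desk, 130 x 84 x 3 mm with the clip 11 mm high at the far (+x) end. Origin: centre of the underside; z up; the barcode's bars run along x and follow one another along y.
- ticket_code (a point): Centre of the barcode on the job ticket (bars 36 mm long in x, code 52 mm wide in y), facing up, 4 mm above the desk, 34 mm from the clipboard's centre at the end away from the clip; axes as the ticket's.
- carton_white: White open carton with a brown packet in it, 75 x 105 x 60 mm, loose, 0.35 kg, with a white barcode label on its front. Origin: centre of the underside; z up; -x points out of the front face; the bars are upright (along z) and follow one another along y.
- carton_white_code (a point): Centre of the barcode on the white carton's front (bars 36 mm tall, code 52 mm wide), 39 mm in front of the carton's centre, 30 mm above the desk; axes as the carton's: the label faces along -x, level. It reads slantwise up to 60 degrees off its normal, so a scanner tilted 40 to 45 degrees from upright serves.
- carton_brown: Brown torn carton, 99 x 79 x 75 mm, loose, beside the white one, with a barcode label of its own on its front: another part, stays where it is. Origin: centre of the underside; -x points out of its front.
- padlock: Brass padlock lying flat behind the cartons, 60 x 40 x 14 mm; stays where it is. Origin: underside.
- lock_cylinder: Lock cylinder standing right of the cartons, 17 x 64 x 43 mm; stays where it is. Origin: underside.

How it is judged:
By the outcome, as a careful person would: the job done as asked, in the order asked, and still so for the second after the job is handed in, while the arm keeps its last pose, push and grip.
It also fails if it takes over 42 s, if anything falls off the work surface, if the arm or the gripper's body presses on something with over 40 N, if the wrist force passes 120 N, or if a joint passes its speed limit or range.

## Working session

There is one attempt and no reset: what is moved stays moved. The work goes in short steps, each a Python script; the robot and the scene stay as the last script left them, time stands still between calls to the robot, and variables do not carry over. Pictures are saved under pics/ and viewed, about 8 in all and at most 12, crops included, and the job is handed in when it is done.

```bash
ls; mkdir -p pics; python3 - <<'E'
from bench import arm, eyes
import cv2,json
for n in("top","side"):
    s=eyes.snapshot(n); im=s.pop("img"); cv2.imwrite(f"pics/{n}0.png",cv2.resize(im[:,:,::-1],(800,600),interpolation=cv2.INTER_CUBIC)); cv2.imwrite(f"pics/{n}_raw.png",im[:,:,::-1])
    s={k:(v.tolist() if hasattr(v,'tolist') else v) for k,v in s.items()}; json.dump(s,open(f"{n}.json","w")); print(n,s)
print(arm.current_position(),arm.current_tcp_rot(),arm.current_clock())
w=eyes.snapshot("wrist"); print(w["T_tool_cam"],w["fov_y"],w["cx"],w["cy"])
E
```

```text
pics
top {'fov_y': 52.29018288947998, 'cx': 250.7171735008819, 'cy': 190.90313575441886, 'xyz': [0.5059980415699727, 0.30291190676006596, 0.9778833914795424], 'orientation': [0.7142810100266265, -0.6990877911718442, 0.02780920256668901, -0.017479908535787313]}
side {'fov_y': 45.198585836293155, 'cx': 255.20225509464376, 'cy': 194.9521937307066, 'xyz': [0.07973187884412193, -0.48842134104992213, 0.6984054902541138], 'orientation': [0.8411476370786564, -0.2333711060101663, 0.13716050230591736, -0.4681832719392836]}
[0.2242262  0.63627922 0.24455271] [ 1.68580677e-01  9.85687604e-01 -7.05419802e-04 -7.09893574e-05] 0.1
[[-6.91260171e-05 -9.57013034e-01 -2.90044908e-01  7.45616180e-02]
 [ 9.99999949e-01 -1.56738218e-04  2.78834421e-04  7.77686381e-04]
 [-3.12309298e-04 -2.90044874e-01  9.57012996e-01 -1.28236007e-01]
 [ 0.00000000e+00  0.00000000e+00  0.00000000e+00  1.00000000e+00]] 60.57029557709143 256.79700896494353 192.27399430419462
```

View pics/top0.png

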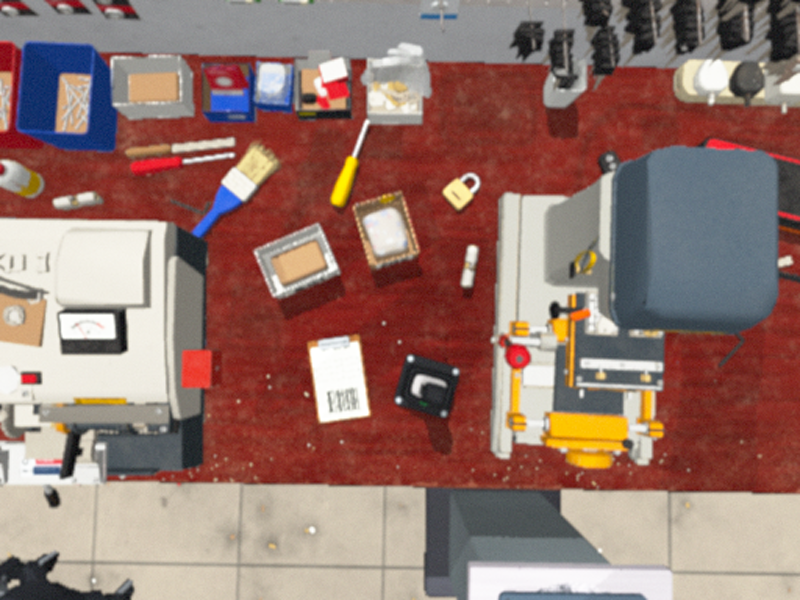

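View pics/side0.png

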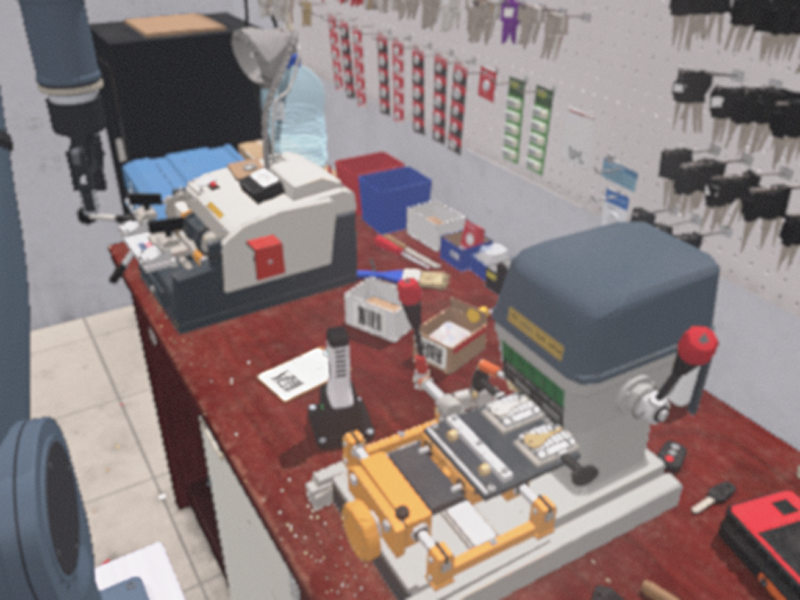

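The top view shows the holstered scanner at (427,387), ticket code (343,400), white carton (297,262), brown carton (386,232), padlock (462,190) and cylinder (469,266). The side view confirms that the scanner is upright and the labels face the robot. Next I raise the arm and look from the wrist.

```bash
cat > h.py <<'E'
import numpy as np, json, cv2
from scipy.spatial.transform import Rotation as R
def cam(s,T=None):
    f=192/np.tan(np.radians(s["fov_y"])/2)
    K=np.array([[f,0,s["cx"]],[0,f,s["cy"]],[0,0,1]])
    if T is None: return K,R.from_quat(s["orientation"]).as_matrix(),np.array(s["xyz"])
    return K,T[:3,:3],T[:3,3]
def ray(c,u,v,z):
    K,M,p=c; d=M@np.linalg.solve(K,[u,v,1]); return p+d*(z-p[2])/d[2]
def proj(c,P):
    K,M,p=c; q=(np.atleast_2d(P)-p)@M@K.T; return q[:,:2]/q[:,2:]
def tool(pos,q):
    T=np.eye(4);T[:3,:3]=R.from_quat(q).as_matrix();T[:3,3]=pos;return T
def down(yaw): # tool z down, tool y (jaw axis) along world heading yaw
    y=np.array([np.cos(yaw),np.sin(yaw),0]);z=np.array([0,0,-1.]);return R.from_matrix(np.c_[np.cross(y,z),y,z]).as_quat()
E
python3 - <<'E'
from h import *
from bench import arm
c=cam(json.load(open("top.json")))
for n,u,v,z in [("foot a",403,356,.012),("foot b",459,366,.012),("foot c",449,417,.012),("foot d",396,402,.012),("scanner top",430,387,.164),("code",343,400,.004),("t1",308,342,.003),("t2",358,335,.003),("t3",370,416,.003),("t4",320,423,.003),("wc fl",268,297,.06),("wc fr",341,268,.06),("wc bl",255,247,.06),("wc br",321,225,.06),("bc fl",372,269,.075),("bc fr",419,257,.075)]:
    print(n,ray(c,u*.64,v*.64,z).round(4))
q=arm.current_tcp_rot()
print(arm.ik([.224,.637,.45],q),arm.ik([.47,.27,.45],down(0)),arm.ik([.47,.27,.45],down(np.pi)),arm.ik([.47,.27,.45],down(np.pi/2)),arm.ik([.47,.27,.45],down(-np.pi/2)))
E
```

```text
foot a [0.4774 0.2698 0.012 ]
foot b [0.4636 0.1813 0.012 ]
foot c [0.3838 0.1958 0.012 ]
foot d [0.4054 0.2794 0.012 ]
scanner top [0.4418 0.2385 0.164 ]
code [0.4061 0.3629 0.004 ]
t1 [0.4962 0.4208 0.003 ]
t2 [0.509  0.3418 0.003 ]
t3 [0.3818 0.3197 0.003 ]
t4 [0.3694 0.3982 0.003 ]
wc fl [0.5629 0.4758 0.06  ]
wc fr [0.6091 0.3676 0.06  ]
wc bl [0.638  0.4979 0.06  ]
wc br [0.6738 0.3996 0.06  ]
bc fl [0.607  0.3205 0.075 ]
bc fr [0.6265 0.2511 0.075 ]
[-1.32343932  0.50351442  0.04301852  1.02827417 -0.02076152  1.61140821
 -0.05451887] [-0.92494915  0.27799093  0.45285709  1.41775174 -0.12093743  1.47335918
 -0.47548481] [-0.4143146   0.26688775 -0.27211587  1.40001379  0.07120909  1.48429411
  2.45818833] [-0.6746936   0.25966852  0.09345171  1.40924113 -0.02407526  1.47379405
  0.98877094] [-1.15161009  0.33178387  0.81858952  1.42468066 -0.24098232  1.48817409
 -1.91155375]
```

```bash
python3 - <<'E'
from h import *
from bench import arm,eyes
arm.move_l([.224,.637,.45],feed=.3)
q=down(np.radians(-10))
arm.reach([.49,.36,.42],q)
def snap(n):
    T=tool(arm.current_position(),arm.current_tcp_rot())
    s=eyes.snapshot("wrist"); W=T@s["T_tool_cam"]; cv2.imwrite(f"pics/{n}.png",s["img"][:,:,::-1])
    json.dump(dict(fov_y=s["fov_y"],cx=s["cx"],cy=s["cy"],T=W.tolist()),open(n+".json","w"))
    cv2.imwrite(f"pics/{n}_v.png",cv2.resize(s["img"][:,:,::-1],(800,600),interpolation=cv2.INTER_CUBIC))
arm.move_l([.49,.36,.28],feed=.2); snap("w1")
arm.move_l([.45,.25,.28],feed=.2); snap("w2")
print(arm.current_clock(),arm.current_position(),arm.current_contact_force())
# feasibility of later poses
for s in (1,-1):
  for a,p in ((9.8,[.406,.363,.201]),):
    for f in (0,180): print("ticket",f,arm.ik(p,down(np.radians(a+f))))
E
```

```text
4.1 [0.45045432 0.25171697 0.28027006] [ 0.3521045  -0.43452881 -0.11444761]
ticket 0 [-0.99974208  0.44190978  0.26831408  1.85140682 -0.14917536  0.86771204
 -0.48823281]
ticket 180 [-0.05309794  0.71757804 -1.29213866  1.81924611  0.74475736  1.20190541
  1.73075417]
ticket 0 [-0.99974208  0.44190978  0.26831408  1.85140682 -0.14917536  0.86771204
 -0.48823281]
ticket 180 [-0.05309794  0.71757804 -1.29213866  1.81924611  0.74475736  1.20190541
  1.73075417]
```

View pics/w1_v.png

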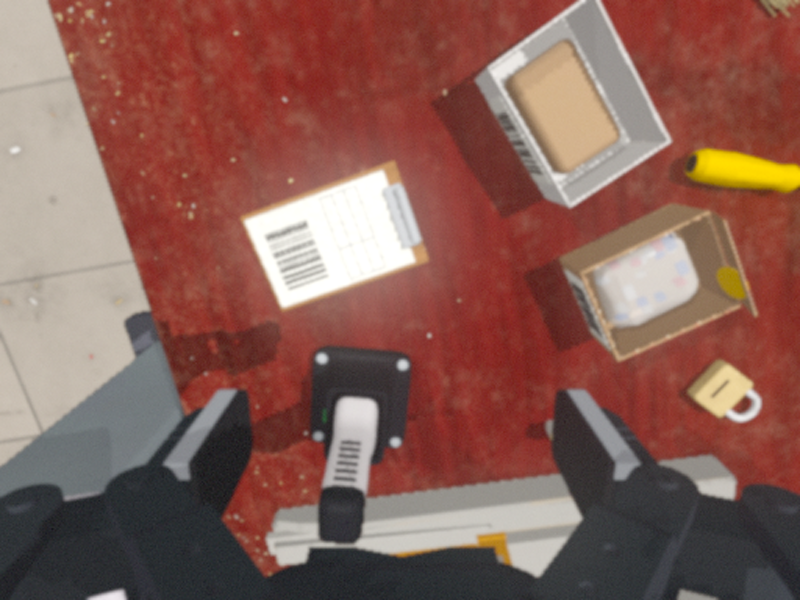

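View pics/w2_v.png

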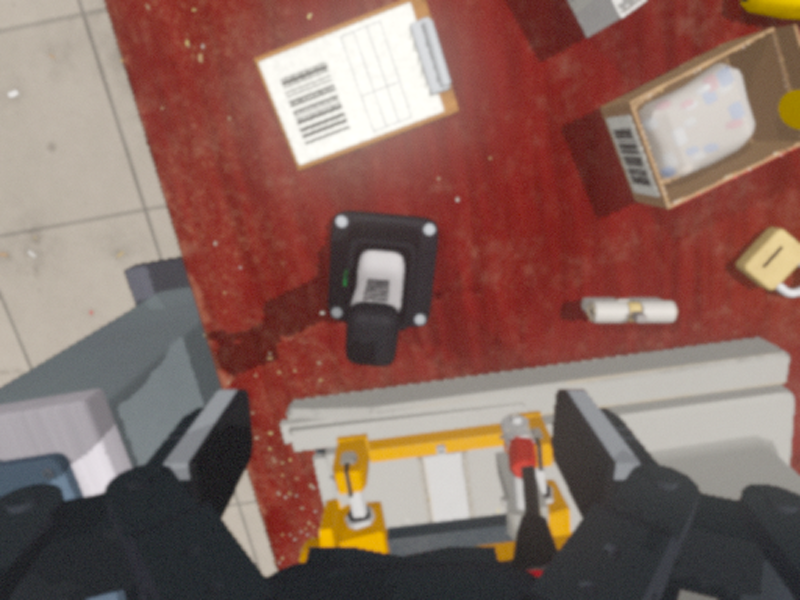

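```bash
python3 - <<'E'
from h import *
def W(n):
    s=json.load(open(n+".json")); return cam(s,np.array(s["T"]))
def P(n,pts,z): return np.array([ray(W(n),(u+.5)*.64-.5,(v+.5)*.64-.5,z) for u,v in pts])
np.set_printoptions(precision=4,suppress=True)
def yaw(v): return np.degrees(np.arctan2(v[1],v[0]))
for n,p in (("w1",[(322,358),(403,365),(396,442),(319,436)]),("w2",[(342,221),(429,229),(420,320),(337,313)])):
    q=P(n,p,.013); print("holder",n,q.mean(0),[yaw(q[1]-q[0]),yaw(q[2]-q[3]),yaw(q[0]-q[3])-90,yaw(q[1]-q[2])-90],np.linalg.norm(q[1]-q[0]),np.linalg.norm(q[0]-q[3]))
for n,p in (("w1",[(242,216),(394,163),(428,262),(284,310)]),("w2",[(256,61),(411,1),(457,110),(300,168)])):
    q=P(n,p,.003); x=(q[1]+q[2]-q[0]-q[3])/2; c=q.mean(0); print("ticket",n,c,yaw(x),yaw(q[0]-q[3])-90,np.linalg.norm(x),np.linalg.norm(q[0]-q[3]),"code",c-.034*x/np.linalg.norm(x))
print("code direct",P("w1",[(296,258)],.004),P("w2",[(314,105)],.004))
q=P("w1",[(480,72),(570,207),(670,140),(592,0)],.06); print("white",q,yaw(q[0]-q[1])-90,yaw(q[2]-q[1]),np.linalg.norm(q[0]-q[1]),np.linalg.norm(q[2]-q[1]),"frontmid",q[:2].mean(0))
h=np.array([.4335,.2325,.124])
for n in("w1","w2"):
    print(n,(proj(W(n),[[.4335,.2325,.164],[.4335,.2325,.08]])/.64))
for n in ("w1","w2"):
    im=cv2.imread(f"pics/{n}.png"); 
    s=json.load(open("w2.json"))
a=cv2.imread("pics/w1.png")[0:150,280:440]; b=cv2.imread("pics/w2.png")[120:240,195:295]
a=cv2.resize(a,(480,450),interpolation=cv2.INTER_CUBIC);b=cv2.resize(b,(300,360),interpolation=cv2.INTER_CUBIC)
o=np.zeros((450,790,3),np.uint8);o[:,:480]=a;o[:360,490:]=b;cv2.imwrite("pics/crop.png",o)
E
```

```text
holder w1 [0.4319 0.2342 0.013 ] [np.float64(-15.36001515975424), np.float64(-15.089341698299103), np.float64(-14.55396319719064), np.float64(-14.708015656205205)] 0.06782418783097764 0.0739885868274163
holder w2 [0.4314 0.2337 0.013 ] [np.float64(-15.215244577899686), np.float64(-15.055912935475249), np.float64(-14.96601772836813), np.float64(-14.70927993115265)] 0.06727178735216166 0.07467652326649475
ticket w1 [0.4397 0.3728 0.003 ] 8.765477119887652 9.796871992720767 0.1260286561401559 0.08252311960417286 code [0.4061 0.3676 0.003 ]
ticket w2 [0.437  0.3717 0.003 ] 9.236549761038624 10.226678794612454 0.1222000388478985 0.07990554196106661 code [0.4035 0.3663 0.003 ]
code direct [[0.4047 0.3638 0.004 ]] [[0.4045 0.3648 0.004 ]]
white [[0.5591 0.4693 0.06  ]
 [0.608  0.3757 0.06  ]
 [0.6754 0.4076 0.06  ]
 [0.6309 0.4973 0.06  ]] 27.567370605609923 25.30195273001902 0.10557015827002117 0.0745898553814608 frontmid [0.5835 0.4225 0.06  ]
w1 [[343.1251 527.8846]
 [355.3956 446.1274]]
w2 [[375.7435 342.5928]
 [381.5778 296.4472]]
```

View pics/crop.png

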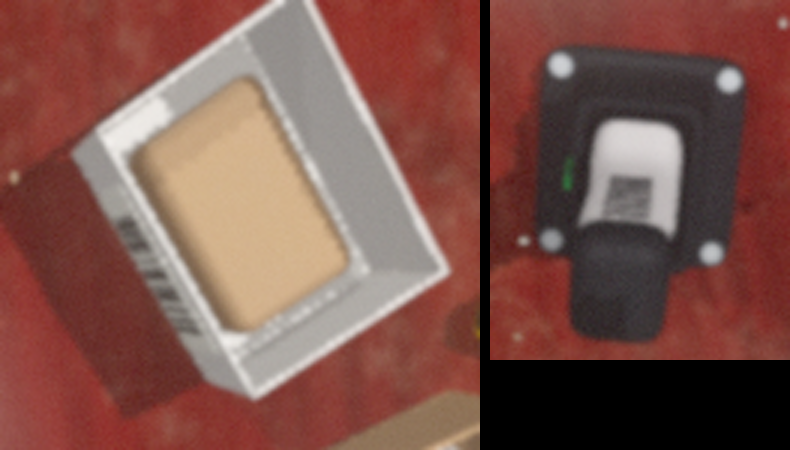

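```bash
cat >> h.py <<'E'
def aim(code,yaw,tilt,dist=.09,L=.107):
    a,t=np.radians([yaw,tilt]); x=np.array([-np.sin(a),np.cos(a),0])
    z=np.array([np.cos(a)*np.sin(t),np.sin(a)*np.sin(t),-np.cos(t)])
    return np.array(code)-(dist+L)*z, R.from_matrix(np.c_[x,np.cross(z,x),z]).as_quat()
E
python3 - <<'E'
from h import *
from bench import arm,eyes
np.set_printoptions(precision=4,suppress=True)
s=json.load(open("w1.json"));c=cam(s,np.array(s["T"]))
fl,fr=ray(c,312.7,42.7,.06),ray(c,364.3,132.3,.06);br=ray(c,429.3,90,.06);b1,b2=ray(c,305,50,0),ray(c,348.3,126.7,0)
print("white",fl,fr,br,np.degrees(np.arctan2(*(fl-fr)[1::-1]))-90,np.degrees(np.arctan2(*(br-fr)[1::-1])),(fl+fr)/2,b1,b2,(b1+b2)/2,"code",ray(c,332.7,91.7,.03))
q=down(np.radians(-15))
h=[.4316,.2345]
for p in (.201,): print(arm.ik([*h,p],q))
for a in (9.5,): print(arm.ik(*aim([.4047,.365,.004],a,0)))
for t in (40,45): print(t,aim([.585,.423,.03],26,t),arm.ik(*aim([.585,.423,.03],26,t)))
arm.reach([*h,.22],q)
arm.move_l([*h,.119],feed=.12)
print(arm.current_position(),arm.current_contact_force())
arm.command_gripper(0.,50)
print(arm.current_finger_gap(),arm.current_contact_force(),arm.current_wrist_torque(),arm.current_clock())
s=eyes.snapshot("side");cv2.imwrite("pics/g.png",cv2.resize(s["img"][150:320,150:290,::-1],(560,680*560//560))[:600])
E
```

```text
white [0.5649 0.4712 0.06  ] [0.6076 0.3757 0.06  ] [0.6761 0.4069 0.06  ] 24.10291866380433 24.462603758990515 [0.5863 0.4234 0.06  ] [0.566  0.4714 0.    ] [0.6069 0.3759 0.    ] [0.5864 0.4236 0.    ] code [0.5859 0.4212 0.03  ]
[-0.8801  0.3812  0.3978  1.9821 -0.1993  0.8155 -0.6324]
[-1.0043  0.4425  0.2688  1.8505 -0.1496  0.8681 -0.4974]
40 (array([0.4712, 0.3675, 0.1809]), array([0.498 , 0.7969, 0.29  , 0.1812])) [-0.0636  0.6829 -1.292   2.3204  1.7781  1.0337 -2.0686]
45 (array([0.4598, 0.3619, 0.1693]), array([0.4896, 0.7835, 0.3245, 0.2028])) [-0.1273  0.7368 -1.2934  2.4318  1.9217  1.1903 -2.2631]
[0.4322 0.2348 0.1197] [0.5632 0.1875 0.4069]
0.30816576616357777 [-0.6853 -0.3632  5.068 ] [-0.0888  0.2269  0.0074] 6.0333
```

View pics/g.png

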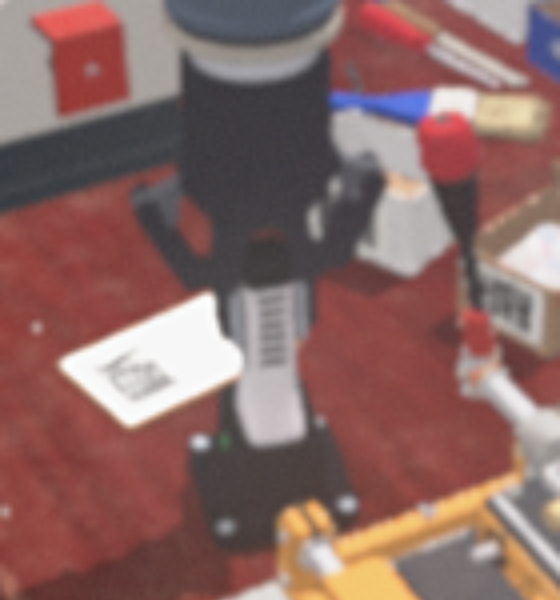

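Grip is good: jaws are on the handle and the holder is undisturbed. Now I lift and scan the ticket, then probe the IK for the tilt.

```bash
python3 - <<'E'
from h import *
from bench import arm,eyes
np.set_printoptions(precision=3,suppress=True)
p=arm.current_position()
arm.move_l([p[0],p[1],.205],feed=.1)
print("lift",arm.current_contact_force(),arm.current_finger_gap())
pt,qt=aim([.4047,.3648,.004],9.5,0)
arm.move_l(pt,qt,feed=.15)
s=eyes.snapshot("side");cv2.imwrite("pics/t.png",cv2.resize(s["img"][120:340,90:350,::-1],(780,660))[:600])
arm.sleep(2.0)
print(arm.current_position()-pt,arm.current_clock(),arm.current_contact_force(),arm.current_wrist_torque())
code=[.5855,.4228,.03]
for yw in (24.3,10,36):
  for t in (10,20,25,30,35,40):
    q=arm.ik(*aim(code,yw,t)); print(yw,t,q)
E
```

```text
lift [ 0.101 -0.126 -1.547] 0.3123680405580795
[-0.  0.  0.] 10.175 [-0.431  0.623 -1.514] [-0.034  0.031 -0.041]
24.3 10 [-0.861  0.539  0.212  1.606 -0.085  0.839 -0.212]
24.3 20 [-0.957  0.444  0.257  1.868 -0.004  0.509 -0.316]
24.3 25 [-1.033  0.417  0.312  1.994  0.061  0.337 -0.402]
24.3 30 [-1.032  0.394  0.255  2.113  0.552  0.186 -0.916]
24.3 35 [-1.029  0.389  0.196  2.23   1.741  0.178 -2.138]
24.3 40 [-0.746  0.406 -0.247  2.332  2.042  0.475 -2.468]
10 10 [-0.947  0.561  0.303  1.585 -0.095  0.867 -0.469]
10 20 [-1.115  0.487  0.392  1.823  0.036  0.576 -0.643]
10 25 [-1.233  0.475  0.479  1.936  0.123  0.43  -0.766]
10 30 [-1.38   0.491  0.609  2.043  0.214  0.282 -0.905]
10 35 [-1.365  0.473  0.486  2.141  1.014  0.247 -1.752]
10 40 [-1.538  0.544  0.663  2.238  1.717  0.185 -2.53 ]
36 10 [-0.783  0.531  0.134  1.61  -0.081  0.831  0.005]
36 20 [-0.798  0.428  0.124  1.877 -0.061  0.491 -0.018]
36 25 [-0.802  0.394  0.115  2.005 -0.037  0.31  -0.045]
36 30 [-0.582  0.373 -0.195  2.122  0.791  0.183 -0.865]
36 35 [-0.453  0.383 -0.378  2.24   1.89   0.227 -1.964]
36 40 [-0.31   0.429 -0.595  2.354  2.279  0.44  -2.353]
```

View pics/t.png

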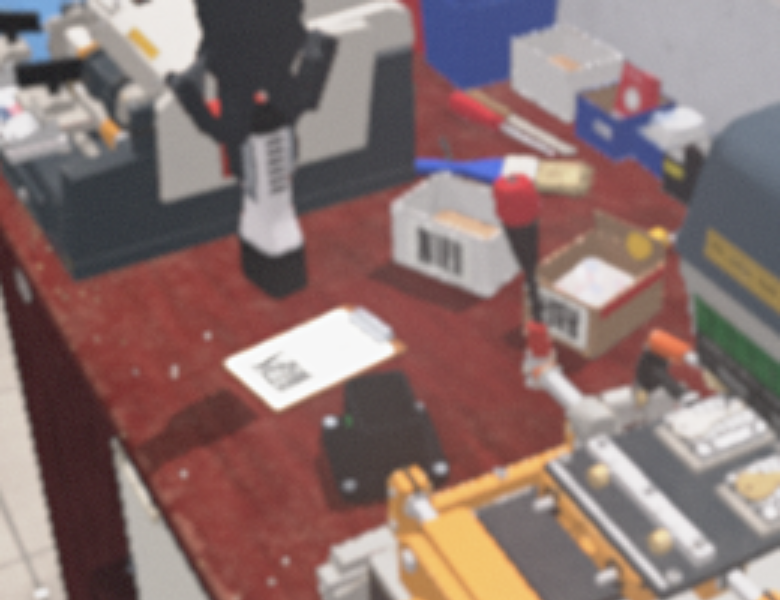

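Scanner held over the ticket for 2 s; cartons and holder are unmoved. Now I work through the tilt in small steps.

```bash
python3 - <<'E'
from h import *
from bench import arm,eyes
np.set_printoptions(precision=3,suppress=True)
c=cam(json.load(open("side.json")))
print("pred crop: nose,top",(proj(c,[[.4047,.3648,.094],[.4047,.3648,.246]])-[90,120])*3)
code=[.5855,.4228,.03]
for t in (20,27,30,32,34,36,38,40,41.5):
    p,q=aim(code,24.3,t,.10 if t<41 else .09)
    j=arm.ik(p,q)
    if j is None: print(t,None); continue
    d=j-arm.current_q()
    print(t,j,"max step",abs(d).max())
    if abs(d).max()>1.3 : break
    arm.move_joints(j)
print(arm.current_position()-p,R.from_quat(arm.current_tcp_rot()).as_matrix()[:,2],arm.current_clock(),arm.current_contact_force(),arm.current_finger_gap())
s=eyes.snapshot("side");cv2.imwrite("pics/a.png",cv2.resize(s["img"][120:320,150:410,::-1],(780,600)))
E
```

```text
pred crop: nose,top [[271.912 279.5  ]
 [256.674 104.798]]
20 [-0.964  0.429  0.26   1.865  0.001  0.528 -0.32 ] max step 0.33953947825331987
27 [-1.092  0.395  0.365  2.043  0.083  0.284 -0.434] max step 0.2460988802643062
30 [-1.163  0.393  0.43   2.118  0.147  0.174 -0.518] max step 0.11201294518300689
32 [-0.89   0.359  0.031  2.157  1.102  0.243 -1.472] max step 0.9554656380635977
34 [-1.011  0.365  0.172  2.208  1.411  0.183 -1.801] max step 0.3318831001284748
36 [-1.043  0.37   0.193  2.256  1.824  0.201 -2.23 ] max step 0.43479402738422057
38 [-0.951  0.37   0.045  2.299  1.994  0.305 -2.416] max step 0.19137488562405292
40 [-0.899  0.38  -0.05   2.342  2.108  0.4   -2.547] max step 0.1389755250747866
41.5 [-0.857  0.414 -0.115  2.369  2.2    0.481 -2.65 ] max step 0.10974119968539453
[ 0.    -0.001 -0.001] [ 0.603  0.27  -0.751] 13.9333 [-0.488 -0.026 -0.936] 0.30678035448298796
```

View pics/a.png

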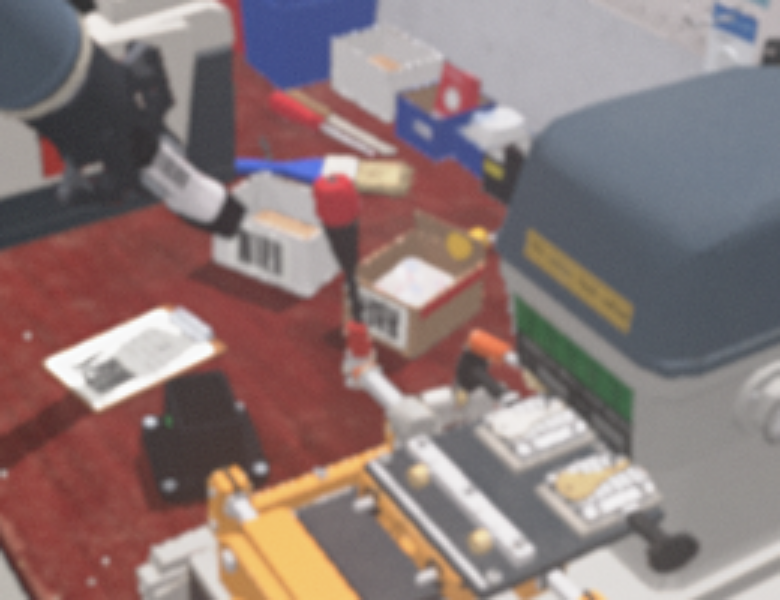

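```bash
python3 - <<'E'
from h import *
from bench import arm,eyes
np.set_printoptions(precision=3,suppress=True)
T=tool(arm.current_position(),arm.current_tcp_rot())
p,M=T[:3,3],T[:3,:3]
nose=p+.107*M[:,2]; hit=p+.197*M[:,2]
print("nose",nose,"hit",hit,arm.current_joint_velocities())
L=[p+.107*M[:,2]+sx*.017*M[:,1]+sy*.026*M[:,0] for sx,sy in((1,1),(1,-1),(-1,-1),(-1,1))]
L2=[a-.045*M[:,2] for a in L]
def draw(c,im,k,o):
    im=cv2.resize(im[:,:,::-1],None,fx=k,fy=k,interpolation=cv2.INTER_CUBIC).copy()
    for Q,col in((L,(0,255,0)),(L2,(255,255,0))): cv2.polylines(im,[(proj(c,Q)*k).astype(int)],True,col,1)
    a=(proj(c,[nose,hit])*k).astype(int); cv2.line(im,a[0].tolist(),a[1].tolist(),(0,0,255),1)
    x,y,w,h=o; return im[y:y+h,x:x+w]
s=eyes.snapshot("side"); a=draw(cam(json.load(open("side.json"))),s["img"],4,(760,660,400,500))
w=eyes.snapshot("wrist"); W=T@w["T_tool_cam"]; b=draw(cam(w,W),w["img"],.78,(0,0,400,300))
t=eyes.snapshot("top"); d=draw(cam(json.load(open("top.json"))),t["img"],4,(560,520,400,300))
o=np.zeros((600,800,3),np.uint8);o[:500,:400]=a;o[:b.shape[0],400:400+b.shape[1]]=b;o[300:300+d.shape[0],400:400+d.shape[1]]=d
cv2.imwrite("pics/ov.png",o)
E
```

```text
nose [0.531 0.398 0.097] hit [0.586 0.422 0.03 ] [-0.003 -0.012  0.001 -0.     0.013  0.008 -0.018]
```

View pics/ov.png

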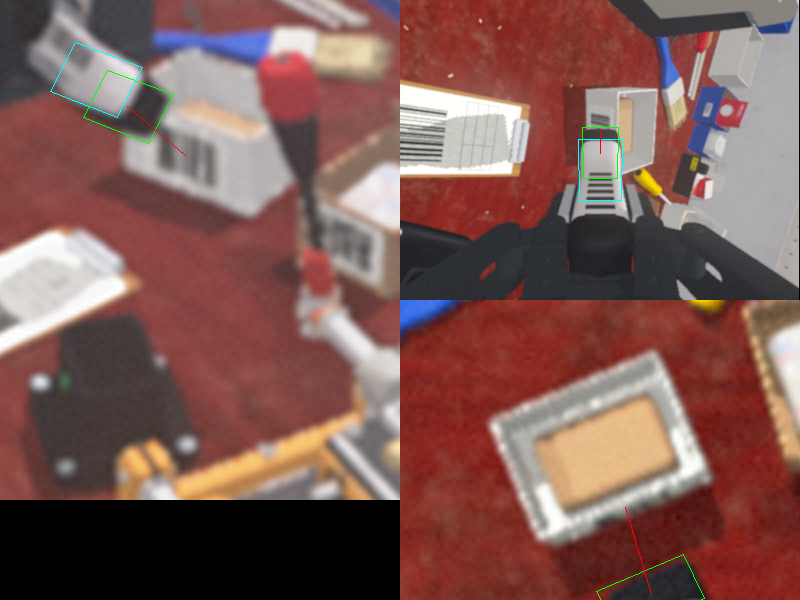

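The overlays agree: in the side view the beam ends at (185,155) against the code centre at about (187,153). The hood outline matches in all three views, and nothing is touched.

```bash
python3 - <<'E'
from bench import arm
arm.sleep(2.5)
print(arm.current_joint_velocities().round(4),arm.current_position(),arm.current_contact_force(),arm.current_finger_gap(),arm.current_clock())
arm.close_job()
E
```

```text
[ 0.0011  0.0006  0.0002  0.0004  0.0006  0.0012 -0.0003] [0.4665168  0.36908389 0.17753745] [ 0.55399615  0.01497364 -2.7662256 ] 0.30802068883037104 16.6333
the job is handed in; nothing more can be done
```

The job is handed in. There was no readout of the scans themselves, so both reads are inferred from position and pictures.

- **Lift:** I gripped the scanner by its handle and drew it straight up out of the holder. The holder looked undisturbed in the pictures afterwards.
- **Ticket scan:** I held it upright for 2 s, 90 mm over the middle of the ticket's barcode. Its nose appeared where predicted in the side view.
- **Carton scan:** I tilted it to about 41° and aimed it at the white carton's code from 90 mm, about 49° off the label's normal. It was still held there, raised, at hand-in.

**Last checks:**
- The computed aim point was (0.586, 0.422, 0.030), within about 1 mm of my estimate of the code's centre.
- The outlines drawn on the side, top and wrist pictures matched the scanner, and the beam ended on the code.
- Joint speeds were at most 0.0012 rad/s, and the grip opening was unchanged.
- The external force, about 2.8 N, was mostly the scanner's weight, and I saw no contact.
- The clock stood at 16.6 s of the 42 s allowed.

No check failed. One early estimate disagreed: a first corner reading gave the white carton's yaw as about 27.6°. I re-read it from a crop as 24.3°, and that is the value I used.

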